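Eject the tall battery pack and trap it half-way out

ROBOT

A 6-joint arm with a two-finger parallel gripper is mounted at the origin on the work surface. World frame = base frame: x ahead of the robot, y to its left, z up, the work surface at z = 0. Lengths are in m, angles in degrees, forces in N, time in s.
With the tool pointing down it reaches from about 0.375 to 0.925 m from the base axis. Payload 5.7 kg.
Tool frame: the origin (TCP) lies on the centre line of the jaws, within the pads' length; the fingertips stand 11 mm ahead of it and the grasp point (between the pads) lies 8 mm behind it; z points along the fingers, y is the line along which they close (so a half turn about z gives the same grasp; the last joint's range is limited). The gripper opens to 85 mm and grips with 20 to 120 N. Pads are 22 mm wide; open, the fingers measure 114 mm over their backs; the gripper's body (76 mm by 85 mm) begins 54 mm behind the grasp point. The pads swing forward as they close: fully open they stand 13 mm farther back than shut.
Start: joints at [-71.969, 20.558, 86.54, -0, 72.909, -6.595], TCP at [0.25, -0.545, 0.242] pointing down, gripper open.
Joint ranges: [-170.27, 170.27], [-57.76, 135], [12.27, 136.19], [-55.21, 235.2], [11.17, 155.16], [-170.74, 170.74]. Speed limits (degrees/s): [136.94, 136.94, 180, 180, 180, 180].

INTERFACE

Orientations are given as a 3x3 rotation matrix whose columns are the frame's x, y, z axes.
In Python, from rig import bot gives the robot as it stands.
- The arm moves only by the tool drive_tool, never from a script. Its argument "plan" is text: rows parted by semicolons, each of 7 numbers parted by spaces: the turn, a rotation vector about the tool's x, y, z scaled (see below), then the shift along the tool's x, y, z scaled (see below), then the gripper's target within -1 to 1 (fully open at 1, half-way at 0, shut at -1). A call has 1 to 10 rows; each row is the pose to reach, as a shift and turn from the pose commanded when the call began, along the tool's axes at that moment; what a row does not reach only later rows make up. The controller multiplies each number of a shift by 100 mm and each number of a turn by 45 degrees. A row lasts 1/10 s, in which the tool goes at most 50 mm and 8.59 degrees, less where a joint would pass 70% of its speed; a pose out of reach is approached as far as the arm can. A call with a number of a shift or a turn outside -1 to 1 is refused whole. A call with a gripper value outside its range is refused whole. The fingers move at their own pace and stop on an object; "squeeze" is the grip in N (left out, the last holds). Time passes only in rows, so rows that repeat a pose let the fingers close. It gives the time, the measured TCP pose, the force, the opening and the grip force at its end, in the units of the state.
- bot.sense(): the state, without advancing time (a new reading comes with each control period).
- bot.capture(name): name is "side" or "top"; returns the picture (400x640x3 uint8, red, green, blue); there is no depth.
- bot.calibration(name): a dict with "mtx" (3x3 intrinsics, pixels), "dist_coeffs" ([k1, k2, p1, p2, k3] as OpenCV has them; the pictures are not rectified), "xyz" and "attitude" of the camera in the world. Camera axes: x right, y up, looking along -z (the intrinsics and any distortion apply to the point x, -y, -z); pixel columns grow to the right and rows downward; lengths in m; the calibration is good to about 2 mm. A picture is of the moment at which its call begins. calibration takes no time and is no camera call.
- bot.sign_off(): hands the job in; it is judged then, once.
Trained networks look in the newest picture that a camera, given by its name, has taken for a name from the list of things; names that differ only in an ending like _2 or _b are one class to them, and where a whole thing is asked for, a point or a joint stands for the part that bears it (a point fixed in the world has none). Each returns a list of dicts, best first, with "score" (0 to 1); they miss things now and then, are a little off and sometimes report something else, mostly with a low value. They report only what shows in the picture. A call takes as long as a camera call. They do not tell look-alikes from the thing itself.
- bot.look_for(camera, query): "bbox" ([left, top, width, height] in pixels, round what is visible of it).
The state is a dict: "time_s": time; "joint_positions": joint angles; "dq": joint speeds; "effort": joint torques, N m; "ee_pos": TCP position; "ee_rot": TCP orientation; "wrist_force": force on the tool from outside, world axes, zero at the start; "torque": the same for the moment, N m; "gripper_width": finger opening in m; "grip_force": force on a finger pad.
Only numpy, scipy, OpenCV 4.12 (cv2) and the standard library are available. Lean on these libraries where they do the work, as an engineer would, in place of code of your own. Each camera call takes 0.05 s, during which the arm holds its last target. There are 200 camera calls.

TASK

A twin charger on the bench holds two battery packs for the handpieces. With one fingertip press the release key of the tall pack and keep it down, and with the other finger trap the pack as its spring ejector slides it out, about 2 cm out, before it tips over the front edge of the charger; the program finishes while holding it there, key still down, the pack leaning on the finger. Nothing is gripped or lifted; leave the slim pack latched and everything else on the bench undisturbed.

Things in the scene. Friction and masses are not known exactly. Their poses are not given: they have to be found in the camera images.
- dock: Twin-bay charger, white, fixed, 187 mm wide (y), 136 mm deep (x). Origin on the bench midway between the bays; its -x points out of its open front, +y to its left bay, z up. Bays: open-topped channels centred at y = +25 (left) and -25 mm (right), floor 14 mm above the bench from the front edge x = -36 to x = +34 mm, where a 46 mm tall electronics box begins.
- ejector_left (a joint): Spring plunger in the box wall behind the left bay's pack, in m: 0 driven in, 0.042 fully out. Once the catch lets go it pushes the pack to the charger's -x with 4 N at first, 2.3 N at the end, damped to 10 to 30 mm/s, whether or not the key stays down. Not stopped, it pushes the pack 42 mm, more than half over the front edge, and it tips nose-down onto the bench.
- ejector_right (a joint): The same plunger behind the right bay's pack.
- pack_tall: Tall battery pack, dark grey, 64 long (x) x 38 wide (y) x 32 mm tall, 0.12 to 0.24 kg, latched in either bay. Origin at the centre of its underside, axes as the charger's. At home its origin is at x = -5 mm of the charger, its front face at x = -37 mm, about flush with the bay floor's front edge, its top 46 mm above the bench. Rails 6 to 10 mm high guide it as it slides to -x.
- pack_slim: Slim battery pack, the same in plan but 18 mm tall, latched in the other bay. To be left alone.
- key_left (a joint): Release key of the left bay, in rad: 0 at rest, 0.34 fully down. It lets its pack go at about 0.2 to 0.27. It takes about 2 N to start and 4 to 7 N at the middle of its pad to go all the way down, then meets a firm stop. Let go, it springs up again.
- key_right (a joint): Release key of the right bay, the same, mirrored.
- key_left_pad (a point): Middle of the top of the left key's ribbed grey pad, 22 (x) x 26 mm (y), at x = -18, y = +78 mm of the charger, 20 mm above the bench at rest. Pressed down it tips outwards about a hinge along x at y = 54 mm; its middle drops about 8 mm. Between pad and pack stands the key's upright limb, 28 mm tall, at y = 53 to 56 mm, leaning 5 mm outwards when pressed.
- key_right_pad (a point): The same point of the right key's pad, mirrored: x = -18, y = -78 mm of the charger.
- lower_cast: a loose plaster dental cast, cream, horseshoe of teeth on a base 62 x 62 x 28 mm high, beside the charger. Origin under its centre. Bystander.
- bur_block: a loose round aluminium block with seven upright burs, 48 mm in diameter, 55 mm tall, beside the charger. Origin under its centre. Bystander.
- paste_jar: a loose lidded jar, 52 mm in diameter, 50 mm tall, behind the charger. Origin under its centre. Bystander.
- wax_knife: a loose wax knife with a wooden handle, 170 mm long, lying flat to the left. Origin under its centre. Bystander.
- upper_cast: a second loose dental cast, pinkish, 62 x 62 x 28 mm high, to the robot's right. Origin under its centre. Bystander.
- mixing_bowl: a loose mixing bowl, 110 mm across, 60 mm tall, to the robot's left. Origin under its centre. Bystander.
- handpiece_rest: a small black rest with a steel handpiece 140 mm long lying on it, 33 mm tall in all, to the robot's right. Origin under its centre. Bystander.
Not all that is in view belongs to the job. Leave any purple or red look-alike of the pack_tall alone.

How it is judged (in metres and radians):
On the way, in this order (a step that is already met when the one before it is completed fails the run):
1. the tall pack's key is pressed and the pack has left its place by 3 mm (x of pack_tall in the frame of dock below -0.0082 m and ((y of pack_tall in the frame of dock above 0 m and value of joint key_left above 0.15 rad) or (y of pack_tall in the frame of dock below 0 m and value of joint key_right above 0.15 rad))).
2. the pack is stopped by a finger 8 to 30 mm out, key still down (x of pack_tall in the frame of dock between -0.0352 and -0.0132 m and linear speed of pack_tall below 0.01 m/s and contact force between the fingers and pack_tall above 0.4 N and ((y of pack_tall in the frame of dock above 0 m and value of joint key_left above 0.15 rad) or (y of pack_tall in the frame of dock below 0 m and value of joint key_right above 0.15 rad))), for 0.3 s.
At the end, for the whole second after the job is handed in: The tall pack stands still (under 10 mm/s), level on its bay floor, 8 to 30 mm out of its home place, pushed by the ejector against a finger (over 0.4 N), while its own release key is still held down (over 0.15 rad); the slim pack is still latched (all of step 2 and angle between pack_tall's own z axis and vertical below 0.12 rad and z of pack_tall in the frame of dock below 0.018 m and x of pack_slim in the frame of dock above -0.0082 m); the arm keeps its last pose, push and grip.
It fails at once if the tall pack comes more than 35 mm out or tips (x of pack_tall in the frame of dock below -0.0402 m or angle between pack_tall's own z axis and vertical above 0.25 rad).
It fails at once if a pack is lifted out of its bay (z of any of pack_tall, pack_slim in the frame of dock above 0.022 m).
It fails at once if the slim pack's key is pressed or the slim pack let go ((y of pack_tall in the frame of dock below 0 m and value of joint key_left above 0.2 rad) or (y of pack_tall in the frame of dock above 0 m and value of joint key_right above 0.2 rad) or x of pack_slim in the frame of dock below -0.0102 m).
It fails at once if a bystander is moved more than 15 mm (distance of any of lower_cast, bur_block, paste_jar, wax_knife, upper_cast, mixing_bowl, handpiece_rest from where it was at the start of the episode above 0.015 m).
It also fails if it takes over 29 s, if anything falls off the work surface, if the arm or the gripper's body presses on something with over 40 N, if the wrist force passes 120 N, or if a joint passes its speed limit or range.

## Working session

There is one attempt and no reset: what is moved stays moved. The work goes in short steps, Python scripts to look and compute and a tool call to move; the robot and the scene stay as the last step left them, time stands still between calls to the robot, and variables do not carry over. Pictures are saved under pics/ and viewed, at most 10 in all, crops included, and the job is handed in when it is done.

Besides the shell and the picture viewer there is one more tool, called after "Request:" by a JSON object that holds its "fn" and its "kwargs", one argument or row to a line. drive_tool: Moves the arm, as the interface text tells. Shifts and turns lie within -1 to 1; 1 stands for 100 mm of shift or 45 degrees of turn. Its arguments: {"type":"object","properties":{"plan":{"type":"string"},"squeeze":{"type":"number"}},"required":["plan"]}

```bash
mkdir -p pics; python3 - <<'E'
from rig import bot
import cv2
for n in("side","top"):
    im=bot.capture(n); cv2.imwrite(f"pics/{n}0.png",im[:,:,::-1]); c=bot.calibration(n); print(n,c)
    for q in("dock","pack_tall","pack_slim","key_left_pad","key_right_pad"):
        print(q,[(d["bbox"],round(d["score"],2)) for d in bot.look_for(n,q)][:3])
print(bot.sense())
E
```

```text
side {'mtx': array([[395.88437301,   0.        , 323.59914688],
       [  0.        , 395.88437301, 205.43333061],
       [  0.        ,   0.        ,   1.        ]]), 'dist_coeffs': array([-0.08760143,  0.        ,  0.        ,  0.        ,  0.        ]), 'xyz': array([ 0.38358472, -0.98449092,  1.15822092]), 'attitude': array([[ 0.98563557,  0.13741525, -0.09818134],
       [-0.16815194,  0.74433384, -0.646291  ],
       [-0.01573054,  0.65351678,  0.75674855]])}
dock [([327.1, 186.6, 43.5, 42.5], 0.96)]
pack_tall [([296.4, 205.4, 17.3, 15.7], 0.68), ([296.9, 228.3, 24.0, 21.1], 0.66), ([297.6, 169.0, 13.6, 19.6], 0.63)]
pack_slim [([327.2, 200.7, 17.1, 12.4], 0.72)]
key_left_pad []
key_right_pad [([331.3, 217.8, 6.4, 5.8], 0.5)]
top {'mtx': array([[434.72385166,   0.        , 321.69460953],
       [  0.        , 434.72385166, 205.1579755 ],
       [  0.        ,   0.        ,   1.        ]]), 'dist_coeffs': array([-0.09140129,  0.        ,  0.        ,  0.        ,  0.        ]), 'xyz': array([ 0.31823924, -0.05037382,  1.3106805 ]), 'attitude': array([[-0.00965802,  0.9857654 , -
[... 522 characters left out ...]
-03,
        7.29086463e+01, -6.59365958e+00]), 'dq': array([ 0.02525725, -0.0512074 ,  0.07978073, -0.05295375, -0.00406972,
       -0.01677551]), 'effort': array([ 1.37239695e-04, -5.27287960e+01, -2.78921270e+01, -7.05158641e-05,
        2.06510798e-03, -9.69930483e-06]), 'ee_pos': array([ 0.25001236, -0.54542033,  0.24227322]), 'ee_rot': array([[ 9.09063358e-01,  4.16657906e-01,  7.16841976e-06],
       [ 4.16657904e-01, -9.09063355e-01,  8.80240021e-05],
       [ 4.31924441e-05, -7.70326162e-05, -9.99999996e-01]]), 'wrist_force': array([0.55071791, 0.46981358, 0.21570401]), 'torque': array([-0.03678142, -0.02524596, -0.01368097]), 'grip_force': 0.0, 'gripper_width': 0.08521676364513957}
```

```bash
python3 - <<'E'
import cv2,numpy as np
t=cv2.imread("pics/top0.png")[130:270,210:400]; s=cv2.imread("pics/side0.png")[145:265,260:410]
cv2.imwrite("pics/t1.png",cv2.resize(t,None,fx=4.2,fy=4.2,interpolation=cv2.INTER_CUBIC))
cv2.imwrite("pics/s1.png",cv2.resize(s,None,fx=5,fy=5,interpolation=cv2.INTER_CUBIC))
E
```

```text
(no output)
```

View pics/t1.png

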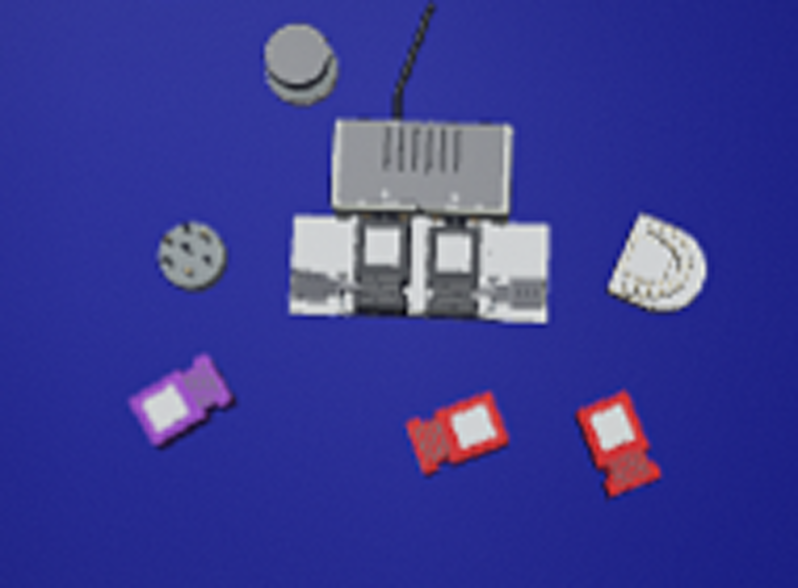

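View pics/s1.png

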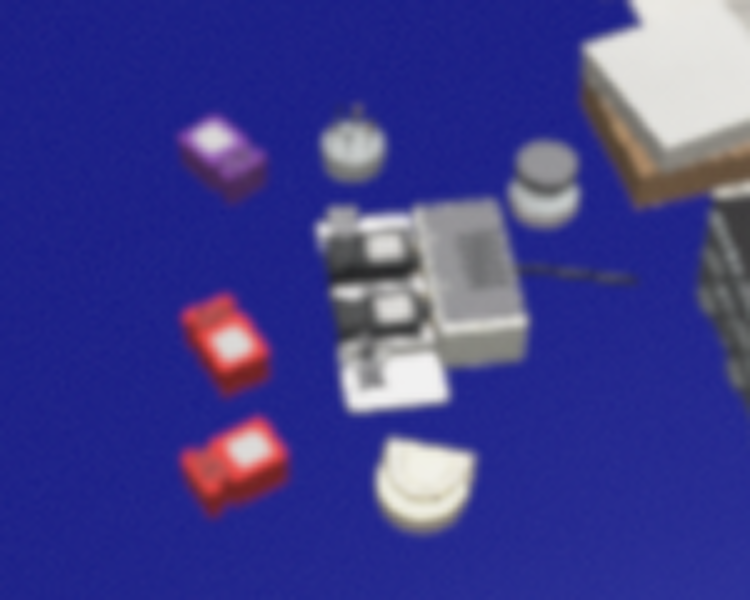

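View pics/top0.png

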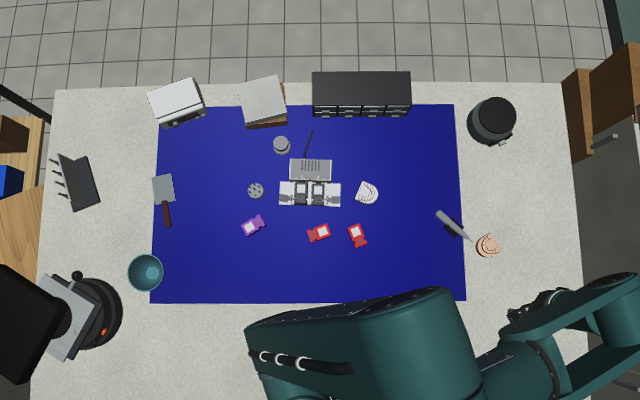

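The candidates for the tall pack in the top picture are:
- dark grey in the left bay at about (300,195)
- dark grey in the right bay at about (318,196)
- purple at (252,226)
- red at (319,232)
- red at (357,234)

The purple and red ones are look-alikes on the bench. Both detectors put the tall pack in the left bay. I'll fit the dock pose and check that choice by projecting both heights.

```bash
cat > h.py <<'E'
import numpy as np,cv2
from rig import bot
def proj(n,P):
    c=bot.calibration(n); R=np.array(c["attitude"]); F=np.diag([1.,-1,-1])
    Rc=F@R.T; t=-Rc@c["xyz"]
    return cv2.projectPoints(np.atleast_2d(P).astype(float),cv2.Rodrigues(Rc)[0],t,c["mtx"],c["dist_coeffs"])[0][:,0]
def d2w(p,P):
    c,s=np.cos(p[2]),np.sin(p[2]); P=np.atleast_2d(P)
    return np.c_[p[0]+c*P[:,0]-s*P[:,1],p[1]+s*P[:,0]+c*P[:,1],P[:,2]]
E
python3 - <<'E'
from h import *
from scipy.optimize import least_squares
T=lambda a:np.array(a)/4.2+[210,130]-.4
S=lambda a:np.array(a)/5+[260,145]-.4
base=T([(289,314),(548,322),(549,225),(294,215)]); box=T([(335,118),(513,124),(509,217),(331,210)])
sbox=S([(415,206),(497,199),(527,318),(440,332)])
def model(q):
    h,w=q[3],q[4]
    B=np.array([(-.036,.0935,h),(-.036,-.0935,h),(.034,-.0935,h),(.034,.0935,h)])
    X=np.array([(.1,w,.046),(.1,-w,.046),(.034,-w,.046),(.034,w,.046)])
    return B,X
def res(q):
    B,X=model(q)
    return np.r_[(proj("top",d2w(q,B))-base).ravel(),(proj("top",d2w(q,X))-box).ravel(),(proj("side",d2w(q,X[[3,0,1,2]]))-sbox).ravel(),(q[3]-.008)*100]
r=least_squares(res,[.52,-.03,0,.008,.063],loss="soft_l1",x_scale=[.1,.1,.1,.01,.01]); q=r.x
print(q.round(4),np.degrees(q[2])); print(res(q).round(1)); np.save("dock.npy",q[:3])
for n,o,k in(("top",(265,150),9),("side",(315,175),9)):
    im=cv2.imread(f"pics/{n}0.png")[o[1]:o[1]+65,o[0]:o[0]+85]; im=cv2.resize(im,None,fx=k,fy=k,interpolation=cv2.INTER_CUBIC)
    for y in(.025,-.025):
        for zt,col in((.046,(0,255,0)),(.032,(0,255,255))):
            P=[(-.037,y+.019,zt),(-.037,y-.019,zt),(.027,y-.019,zt),(.027,y+.019,zt)]
            u=(proj(n,d2w(q,P))-o+.5)*k
            cv2.polylines(im,[u.astype(int)],True,col,1)
    for y in(.078,-.078):
        u=(proj(n,d2w(q,[(-.018,y,.02)]))[0]-o+.5)*k; cv2.circle(im,tuple(int(v) for v in u),5,(0,0,255),2)
    cv2.imwrite(f"pics/{n}2.png",im)
E
```

```text
[ 0.5771 -0.0113 -0.0451  0.009   0.0634] -2.5834631615171695
[-0.  -0.5 -0.2 -0.3  0.2  0.3 -0.   0.6  0.1 -0.1 -0.2 -0.1  0.1 -0.9
 -0.  -0.6 -0.8  0.2 -0.4 -0.1 -0.2  0.8 -0.5 -0.1  0.1]
```

View pics/top2.png

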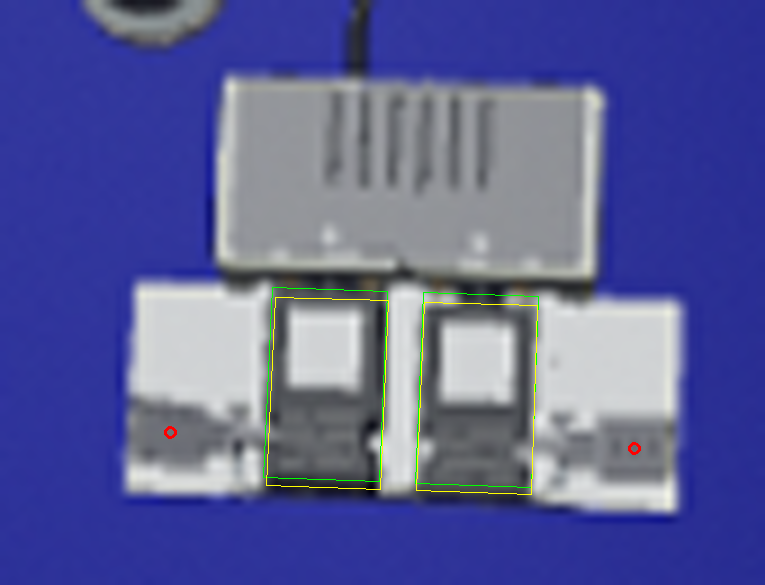

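View pics/side2.png

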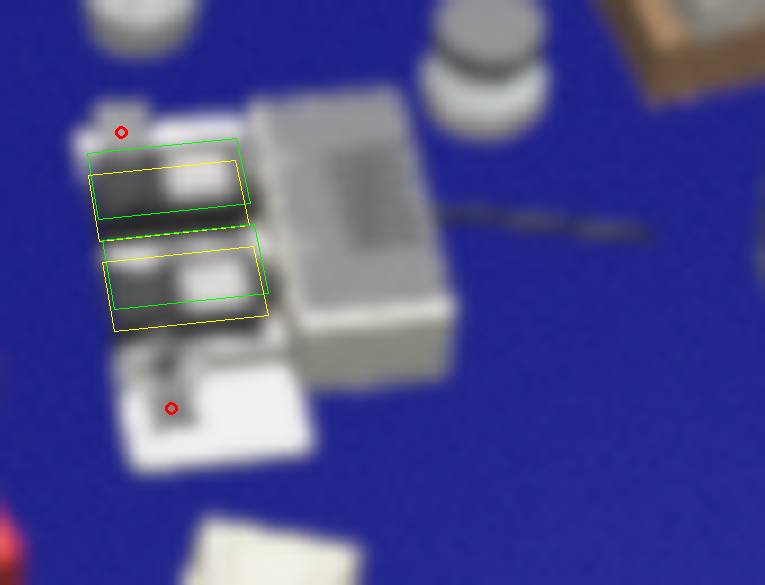

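The pictures show the left (far) pack filling the 46 mm outline and the right (near) pack the 32 mm outline. So the tall pack is in the left bay, with its key pad at about (284,198) in the top picture. Next I fly the arm over.

Request:
{"fn": "drive_tool", "kwargs": {
  "plan": "0 0 0 1 -0.82 0 0.47; 0 0 0 1 -0.82 0 0.47; 0 0 0 1 -0.82 0 0.47"
}}

```text
time_s: 0.9
ee_pos: [0.3073, -0.426, 0.242]
ee_rot: [[0.909, 0.417, -0.0], [0.417, -0.909, 0.002], [0.001, -0.002, -1.0]]
wrist_force: [-0.9, -0.3, -0.6]
gripper_width: 0.0628
grip_force: 0.0
```

Request:
{"fn": "drive_tool", "kwargs": {
  "plan": "0 0 0 1 -0.82 0 0.47; 0 0 0 1 -0.82 0 0.47; 0 0 0 1 -0.82 0 0.47"
}}

```text
time_s: 1.2
ee_pos: [0.364, -0.3098, 0.2423]
ee_rot: [[0.909, 0.418, 0.0], [0.418, -0.909, 0.001], [0.001, -0.001, -1.0]]
wrist_force: [-0.1, -0.8, 0.6]
gripper_width: 0.063
grip_force: 0.0
```

Request:
{"fn": "drive_tool", "kwargs": {
  "plan": "0 0 0 1 -0.82 0 0.47; 0 0 0 1 -0.82 0 0.47; 0 0 0 1 -0.82 0 0.47"
}}

```text
time_s: 1.5
ee_pos: [0.4209, -0.1938, 0.2425]
ee_rot: [[0.909, 0.418, 0.001], [0.418, -0.909, 0.001], [0.001, -0.001, -1.0]]
wrist_force: [-0.7, -0.6, -0.3]
gripper_width: 0.0627
grip_force: 0.0
```

Request:
{"fn": "drive_tool", "kwargs": {
  "plan": "0 0 0 1 -0.82 0 0.47; 0 0 0 1 -0.82 0 0.47; 0 0 0 1 -0.82 0 0.47; 0 0 0 1 -0.82 0 0.47"
}}

```text
time_s: 1.9
ee_pos: [0.4783, -0.0775, 0.2425]
ee_rot: [[0.907, 0.421, 0.001], [0.421, -0.907, 0.001], [0.002, -0.0, -1.0]]
wrist_force: [0.2, -0.1, 0.3]
gripper_width: 0.0628
grip_force: 0.0
```

Request:
{"fn": "drive_tool", "kwargs": {
  "plan": "0 0 -1 1 -0.87 0 0.47; 0 0 -1 1 -0.87 0 0.47; 0 0 -1 1 -0.87 0 0.47; 0 0 -1 1 -0.87 0 0.47; 0 0 -1 1 -0.87 0 0.47; 0 0 -1 1 -0.87 0 0.47"
}}

```text
time_s: 2.5
ee_pos: [0.5315, 0.0396, 0.2422]
ee_rot: [[0.343, 0.939, -0.0], [0.939, -0.343, -0.0], [-0.001, -0.0, -1.0]]
wrist_force: [-1.4, -0.3, -0.1]
gripper_width: 0.0628
grip_force: 0.0
```

Request:
{"fn": "drive_tool", "kwargs": {
  "plan": "0 0 -1 0 0 0 0.47; 0 0 -1 0 0 0 0.47; 0 0 -1 0 0 0 0.47; 0 0 -1 0 0 0.5 0.47; 0 0 -1 0 0 0.5 0.47; 0 0 -1 0 0 0.5 0.47"
}}

```text
time_s: 3.1
ee_pos: [0.5302, 0.0391, 0.1907]
ee_rot: [[-0.42, 0.907, -0.004], [0.907, 0.42, -0.0], [0.001, -0.003, -1.0]]
wrist_force: [-0.1, -0.1, 0.6]
gripper_width: 0.0628
grip_force: 0.0
```

Request:
{"fn": "drive_tool", "kwargs": {
  "plan": "0 0 -0.49 0 0 0.4 0.47; 0 0 -0.49 0 0 0.8 0.47; 0 0 -0.49 0 0 0.8 0.47; 0 0 -0.49 0 0 0.8 0.47; 0 0 -0.49 0 0 0.8 0.47; 0 0 -0.49 0 0 0.8 0.47"
}}

```text
time_s: 3.7
ee_pos: [0.5325, 0.0397, 0.1133]
ee_rot: [[-0.726, 0.688, 0.002], [0.688, 0.726, -0.0], [-0.002, 0.001, -1.0]]
wrist_force: [-0.1, -0.1, 0.2]
gripper_width: 0.0627
grip_force: 0.0
```

Request:
{"fn": "drive_tool", "kwargs": {
  "plan": "0 0 0 0 0.06 0.25 0.47; 0 0 0 0 0.06 0.45 0.47; 0 0 0 0 0.06 0.45 0.47; 0 0 0 0 0.06 0.45 0.47"
}}

```text
time_s: 4.1
ee_pos: [0.5359, 0.0445, 0.068]
ee_rot: [[-0.727, 0.687, 0.0], [0.687, 0.727, 0.0], [-0.0, 0.0, -1.0]]
wrist_force: [0.3, -0.4, 0.1]
gripper_width: 0.0627
grip_force: 0.0
```

```bash
python3 - <<'E'
from h import *
q=np.load("dock.npy"); s=bot.sense(); p=np.array(s["ee_pos"]);R=np.array(s["ee_rot"])
L=s["gripper_width"]/2
out=[]
for n,o in(("top",(262,150)),("side",(305,165))):
    im=bot.capture(n); cv2.imwrite(f"pics/{n}3.png",im[:,:,::-1]); k=6
    im=cv2.resize(im[o[1]:o[1]+90,o[0]:o[0]+66,::-1],None,fx=k,fy=k,interpolation=cv2.INTER_CUBIC)
    for sg in(1,-1):
        for zz in(.005,.011):
            P=[p+R@np.array([x,sg*(L+y),zz]) for x,y in((-.011,0),(.011,0),(.011,.0145),(-.011,.0145))]
            cv2.polylines(im,[((proj(n,np.array(P))-o+.5)*k).astype(int)],True,(0,255,0) if zz>.006 else (0,255,255),1)
    for pt in((-.018,.078,.02),(-.037,.006,.046),(-.037,.044,.046)):
        u=(proj(n,d2w(q,[pt]))[0]-o+.5)*k; cv2.circle(im,tuple(int(v) for v in u),3,(0,0,255),-1)
    out.append(im)
cv2.imwrite("pics/c3.png",np.hstack(out)); print(p,L)
E
```

```text
[0.53594869 0.0444964  0.06796464] 0.03134743859128897
```

View pics/c3.png

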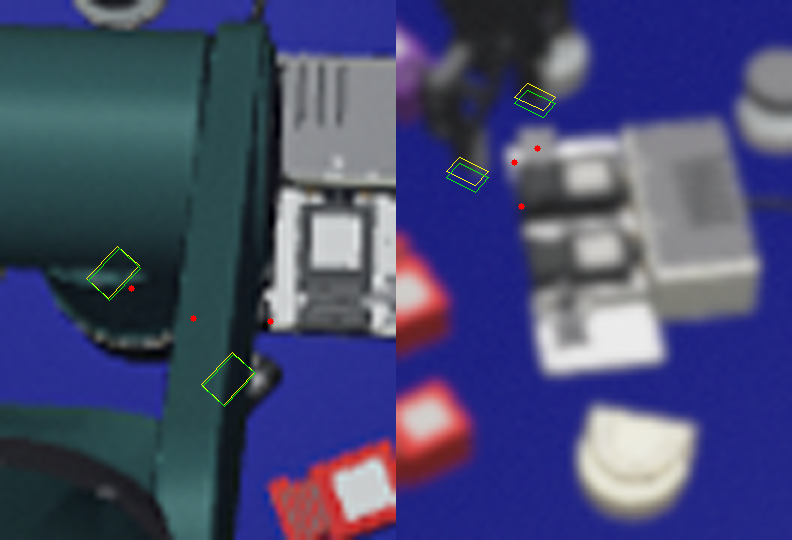

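The side crop shows finger B at about (475,150), in front of the tall pack. Finger A is above the pad near (545,110). Both tips sit about 8 mm higher than the shut-jaw figure. I'll descend until contact.

Request:
{"fn": "drive_tool", "kwargs": {
  "plan": "0 0 0 0 0 0.2 0.47; 0 0 0 0 0 0.32 0.47; 0 0 0 0 0 0.32 0.47; 0 0 0 0 0 0.32 0.47"
}}

```text
time_s: 4.6
ee_pos: [0.5357, 0.0446, 0.0356]
ee_rot: [[-0.727, 0.686, -0.0], [0.686, 0.727, 0.0], [0.0, -0.0, -1.0]]
wrist_force: [-0.3, 0.3, 0.4]
gripper_width: 0.0629
grip_force: 0.0
```

Request:
{"fn": "drive_tool", "kwargs": {
  "plan": "0 0 0 0 0 0.02 0.47; 0 0 0 0 0 0.04 0.47; 0 0 0 0 0 0.04 0.47"
}}

```text
time_s: 4.9
ee_pos: [0.5358, 0.0445, 0.0314]
ee_rot: [[-0.727, 0.686, 0.0], [0.686, 0.727, 0.0], [-0.0, 0.0, -1.0]]
wrist_force: [0.2, -0.1, -0.2]
gripper_width: 0.063
grip_force: 0.0
```

Request:
{"fn": "drive_tool", "kwargs": {
  "plan": "0 0 0 0 0 0.02 0.47; 0 0 0 0 0 0.04 0.47; 0 0 0 0 0 0.04 0.47"
}}

```text
time_s: 5.2
ee_pos: [0.5357, 0.0446, 0.0271]
ee_rot: [[-0.727, 0.686, -0.0], [0.686, 0.727, 0.0], [0.0, 0.0, -1.0]]
wrist_force: [0.5, -0.0, 0.4]
gripper_width: 0.0628
grip_force: 0.2
```

Request:
{"fn": "drive_tool", "kwargs": {
  "plan": "0 0 0 0 0 0.01 0.47; 0 0 0 0 0 0.03 0.47; 0 0 0 0 0 0.03 0.47"
}}

```text
time_s: 5.5
ee_pos: [0.5359, 0.0447, 0.0242]
ee_rot: [[-0.727, 0.686, 0.0], [0.686, 0.727, 0.0], [-0.0, 0.0, -1.0]]
wrist_force: [-0.8, 0.5, 1.8]
gripper_width: 0.0631
grip_force: 0.8
```

Request:
{"fn": "drive_tool", "kwargs": {
  "plan": "0 0 0 0 0 0.01 0.47; 0 0 0 0 0 0.02 0.47; 0 0 0 0 0 0.02 0.47"
}}

```text
time_s: 5.8
ee_pos: [0.5359, 0.0447, 0.0223]
ee_rot: [[-0.727, 0.686, 0.0], [0.686, 0.727, 0.0], [-0.0, 0.0, -1.0]]
wrist_force: [0.4, 1.4, 3.2]
gripper_width: 0.0629
grip_force: 1.2
```

Request:
{"fn": "drive_tool", "kwargs": {
  "plan": "0 0 0 0 0 0.01 0.47; 0 0 0 0 0 0.02 0.47; 0 0 0 0 0 0.02 0.47"
}}

```text
time_s: 6.1
ee_pos: [0.5358, 0.0446, 0.0202]
ee_rot: [[-0.727, 0.686, 0.0], [0.686, 0.727, 0.0], [-0.0, 0.0, -1.0]]
wrist_force: [0.4, 1.9, 2.5]
gripper_width: 0.063
grip_force: 1.3
```

Request:
{"fn": "drive_tool", "kwargs": {
  "plan": "0 0 0 0 0 0.01 0.47; 0 0 0 0 0 0.01 0.47; 0 0 0 0 0 0.01 0.47"
}}

```text
time_s: 6.4
ee_pos: [0.5358, 0.0446, 0.0193]
ee_rot: [[-0.728, 0.686, 0.0], [0.686, 0.728, 0.0], [-0.0, 0.0, -1.0]]
wrist_force: [1.6, 2.2, 2.4]
gripper_width: 0.0625
grip_force: 1.4
```

Request:
{"fn": "drive_tool", "kwargs": {
  "plan": "0 0 0 0 0 0.01 0.47; 0 0 0 0 0 0.01 0.47"
}}

```text
time_s: 6.6
ee_pos: [0.5359, 0.0446, 0.0183]
ee_rot: [[-0.727, 0.686, 0.0], [0.686, 0.727, 0.0], [-0.0, 0.0, -1.0]]
wrist_force: [0.4, 2.6, 4.6]
gripper_width: 0.0627
grip_force: 2.1
```

Request:
{"fn": "drive_tool", "kwargs": {
  "plan": "0 0 0 0 0 0.01 0.47; 0 0 0 0 0 0.01 0.47"
}}

```text
time_s: 6.8
ee_pos: [0.5358, 0.0447, 0.0173]
ee_rot: [[-0.727, 0.686, 0.0], [0.686, 0.727, 0.0], [0.0, 0.0, -1.0]]
wrist_force: [1.7, 3.0, 3.9]
gripper_width: 0.0628
grip_force: 2.4
```

```bash
python3 - <<'E'
from h import *
o=(305,165);im=bot.capture("side"); print(bot.sense()["wrist_force"])
cv2.imwrite("pics/s4.png",cv2.resize(im[o[1]:o[1]+60,o[0]:o[0]+80,::-1],None,fx=9,fy=9,interpolation=cv2.INTER_CUBIC))
E
```

```text
[0.43800431 3.66954623 5.05099413]
```

View pics/s4.png

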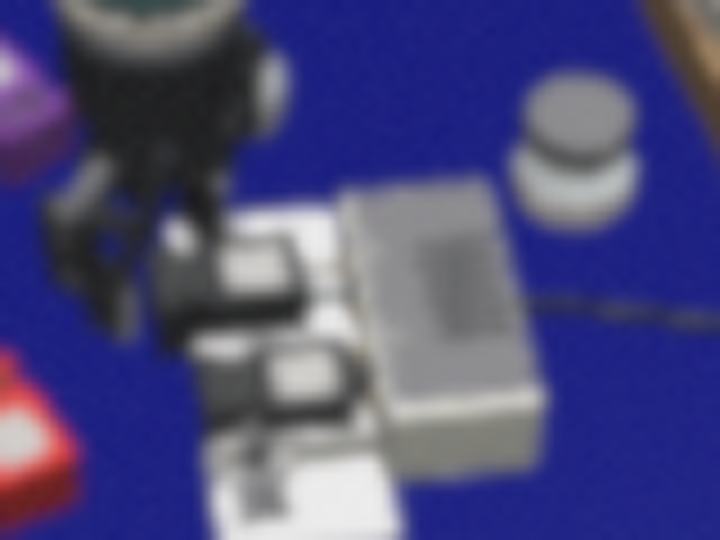

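The side crop shows the tall pack sliding out. Its front is at about column 155 and the slim pack's is still at 200, with finger B waiting at about (122,320). I'll hold this pose.

Request:
{"fn": "drive_tool", "kwargs": {
  "plan": "0 0 0 0 0 0.01 0.47; 0 0 0 0 0 0.01 0.47; 0 0 0 0 0 0.01 0.47; 0 0 0 0 0 0.01 0.47; 0 0 0 0 0 0.01 0.47; 0 0 0 0 0 0.01 0.47; 0 0 0 0 0 0.01 0.47; 0 0 0 0 0 0.01 0.47"
}}

```text
time_s: 7.65
ee_pos: [0.5358, 0.0447, 0.0169]
ee_rot: [[-0.727, 0.686, 0.0], [0.686, 0.727, 0.0], [-0.0, 0.001, -1.0]]
wrist_force: [-1.2, 3.8, 10.6]
gripper_width: 0.0629
grip_force: 6.4
```

Request:
{"fn": "drive_tool", "kwargs": {
  "plan": "0 0 0 0 0 0 0.47; 0 0 0 0 0 0 0.47; 0 0 0 0 0 0 0.47; 0 0 0 0 0 0 0.47; 0 0 0 0 0 0 0.47; 0 0 0 0 0 0 0.47; 0 0 0 0 0 0 0.47; 0 0 0 0 0 0 0.47"
}}

```text
time_s: 8.45
ee_pos: [0.5358, 0.0447, 0.0169]
ee_rot: [[-0.727, 0.686, 0.0], [0.686, 0.727, 0.0], [-0.0, 0.001, -1.0]]
wrist_force: [-1.1, 3.4, 11.1]
gripper_width: 0.0627
grip_force: 6.4
```

```bash
python3 - <<'E'
from h import *
o=(305,165);im=bot.capture("side"); print(bot.sense()["wrist_force"],bot.look_for("side","pack_tall")[:3])
cv2.imwrite("pics/s5.png",cv2.resize(im[o[1]:o[1]+60,o[0]:o[0]+80,::-1],None,fx=9,fy=9,interpolation=cv2.INTER_CUBIC))
E
```

```text
[-2.84036793  3.69343878 10.56277768] [{'bbox': [317.1, 188.2, 21.6, 16.6], 'score': 0.52}, {'bbox': [298.0, 203.7, 17.8, 21.5], 'score': 0.52}, {'bbox': [296.4, 228.8, 21.0, 20.6], 'score': 0.52}]
```

View pics/s5.png

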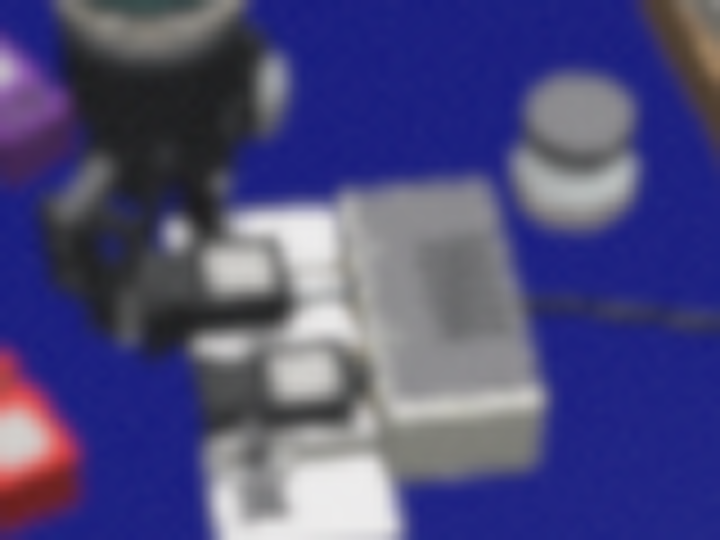

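The pack rests on finger B. Its label moved from column 336.9 to 331.3 in the side picture, about 20 mm out. The x-force on the wrist changed by about 2.5 N, and the key is at its stop at about 10.6 N. I'm handing in.

```bash
python3 -c "
from rig import bot
print(bot.sign_off())"
```

```text
the job is handed in; nothing more can be done
None
```

I handed the job in with the tall pack (left bay) held about 20 mm out against one finger, its release key still pressed to the stop, and the slim pack still latched in the last picture; the sign-off gave no verdict.

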